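# Take the top tin out of the spring-clip stand

## Robot

A 7-joint arm with a two-finger parallel gripper is mounted at the origin on the work surface. World frame = base frame: x ahead of the robot, y to its left, z up, the work surface at z = 0. Lengths are in m, angles in rad, forces in N, time in s.
With the tool pointing down it reaches from about 0.425 to 0.95 m from the base axis. Payload 4.7 kg.
Tool frame: the origin (TCP) lies between the finger pads; the fingertips stand 25 mm ahead of it and the grasp point (between the pads) lies 6 mm ahead of it; z points along the fingers, y is the line along which they close (so a half turn about z gives the same grasp; the last joint's range is limited). The gripper opens to 85 mm and grips with 20 to 120 N. Pads are 22 mm wide; open, the fingers measure 114 mm over their backs; the gripper's body (76 mm by 85 mm) begins 54 mm behind the grasp point. The pads swing forward as they close: fully open they stand 13 mm farther back than shut.
Start: joints at [1.09, 0.469, -0.049, 1.532, 0.024, 1.141, -0.082], TCP at [0.295, -0.607, 0.256] pointing down, gripper open.
Joint ranges: [-2.59, 2.59], [-0.33, 1.99], [-1.39, 1.29], [0.1, 2.45], [-1.04, 4.18], [0.21, 1.99], [-2.66, 2.66]. Speed limits (rad/s): [2.57, 2.57, 3.14, 3.14, 3.14, 3.14, 3.14].

## Interface

Orientations are given as a 3x3 rotation matrix whose columns are the frame's x, y, z axes.
In Python, from rig import * gives the robot as it stands. Calls block until the motion is done:
- movep(position, orientation): joint-space move of the TCP to a pose.
- move_l(position, attitude=None, feed=0.15, until_force=None): straight line of the TCP; attitude=None keeps the orientation; feed is the mean speed in m/s. With until_force (N) it stops when the force on the tool has changed by that much, and returns True; else False.
- move_joints(angles): joint-space move.
- command_gripper(opening, newtons=None): finger opening in m; newtons is the grip in N (None keeps the last); returns when the fingers have stopped.
- sleep(seconds).
- inverse_kinematics(position, orientation): joint angles nearest the present ones, or None.
- sense(): the state.
- camera(name): name is "side" or "top" or "wrist"; returns (picture, depth): 420x560x3 uint8, red, green, blue; 420x560 float32, m along the optical axis (not along the pixel's ray), 0 where there is no reading.
- camera_params(name): a dict with "K" (3x3 intrinsics, pixels), "dist" ([k1, k2, p1, p2, k3] as OpenCV has them; the pictures are not rectified), "position" and "rotation" of the camera in the world; the wrist camera has in their place "tool_from_camera" (4x4, takes a point from camera to tool coordinates, whose origin is the TCP and whose axes are the flange's). Camera axes: x right, y down, z forward; pixel columns grow to the right and rows downward; lengths in m; the calibration is good to about 2 mm. A picture is of the moment at which its call begins: read the wrist's pose just before it. camera_params takes no time and is no camera call.
A pose or a line that the arm cannot do raises Unreachable and nothing moves.
- finish_job(): hands the job in; it is judged then, once.
The state is a dict: "time_s": time; "joint_pos": joint angles; "qd": joint speeds; "joint_efforts": joint torques, N m; "position": TCP position; "tcp_rot": TCP orientation; "wrist_force": force on the tool from outside, world axes, zero at the start; "ft_torque": the same for the moment, N m; "finger_gap": finger opening in m; "gripper_force": force on a finger pad.
Only numpy, scipy, OpenCV 4.12 (cv2) and the standard library are available. Lean on these libraries where they do the work, as an engineer would, in place of code of your own. Each camera call takes 0.05 s, during which the arm holds its last target. There are 200 camera calls.

## Task

Take the top tin out of the spring-clip stand on the window sill: swing the hold-down arm up by its red grip until it stays open by itself, lift the top tin off the stack and set it down upright in the grey tray, without dropping it. Then bring the arm back down until it rests on the two tins that are left, easing it all the way so that its spring does not snap it shut, and let go. Leave the two lower tins stacked in the stand and do not knock the other things on the sill.

Things in the scene. Friction and masses are not known exactly. Their poses are not given: they have to be found in the camera images.
- clip_stand: Clear acrylic stand screwed to the white sill board (top at z = 0.020). Base 190 x 110 x 10 mm. Origin: underside of the base, below the axis of the tin stack; z up. +x points from the stack to the clear upright at the back (x = 70 to 118 mm, 44 mm wide and 158 mm high, with a back plate 70 mm wide); the red grip is on the -x side. A ring 2.5 mm high seats the bottom tin.
- clip_hinge (a point): Hinge pin of the hold-down arm, between the cheeks: 85 mm along the stand's +x from the stack axis, 144.5 mm above the sill. The hinge axis is level, along the stand's y.
- hold_arm (a joint): Hold-down arm over the stack: 12 mm bar, rubber pad under it, red grip at its end. Rad, grows as the grip rises: 0 resting on three tins (bar 15 deg above level), -0.53 resting on two; open stop 1.59 (16 deg past upright). Over-centre spring: past about 1.1 it pulls up to the stop and stays (1.8 N at the grip); below, it pulls down on the tins all the way (up to 3.5 N at the grip), fast if let go.
- clip_pin (a point): Centre of the red grip at the arm's end: two red discs on a cross pin, together a barrel of diameter 32 mm, 34 mm long along the stand's y, flat ends, that revolves freely on its pin. At joint value q, in the stand's frame: x = 85 - 135.7 cos(q + 0.365) mm, y = 0, z = 144.5 + 135.7 sin(q + 0.365) mm. Can be pinched by its flat ends from above (fingers closing along the stand's y).
- tin_top: Top tin of the stack of three: closed silver sample tin with a white paper band, diameter 64 mm, 47.5 mm high over the rim. Origin: centre of its underside, z up. Its 53 mm foot, 3 mm high, nests inside the 2.5 mm rim of the lid below, each tin standing 45 mm above the next: lift straight up. 0.1 to 0.21 kg.
- tin_mid: Middle tin, same as tin_top, stays in the stand. Origin: centre of its underside.
- tin_low: Bottom tin, same as tin_top, stays on the stand's base with its underside 10 mm above the sill. Origin: centre of its underside.
- tray: Shallow open grey plastic tray 180 (x) x 160 (y) x 12 mm high standing on the sill to the left or right of the stand, walls 4 mm, floor 4 mm thick. Origin: centre of its underside.
- row_a: Bystander: middle one of a row of three closed silver tins (64 mm diameter, 47.5 mm high) standing on the sill itself, on the other side of the stand from the tray. Origin: centre of its underside.
- row_b: Bystander: tin of that row on its left (+y). Origin: centre of its underside.
- row_c: Bystander: tin of that row on its right (-y). Origin: centre of its underside.
- mallet: Bystander: small wooden mallet lying on the sill, 200 mm long, head 90 x 55 x 50 mm at its +x end. Origin: under its middle, on the sill.
- scraper: Bystander: blue plastic scraper lying flat along the window side, 185 mm long, blade 64 mm wide. Origin: about its middle, underside.
- tack_dish: Bystander: white ceramic dish of thumbtacks, diameter 100 mm, 26 mm high. Origin: centre of its underside.
Mind the look-alikes: they are no part of the job. What is shaped like the tin_mid but green or orange is not meant. What is shaped like the tin_top but purple is not meant.

How it is judged:
By the outcome, as a careful person would: the job done as asked, in the order asked, and still so for the second after the job is handed in, with the robot touching nothing.
It also fails if it takes over 67 s, if anything falls off the work surface, if the arm or the gripper's body presses on something with over 40 N, if the wrist force passes 120 N, or if a joint passes its speed limit or range.

## Working session

There is one attempt and no reset: what is moved stays moved. The work goes in short steps, each a Python script; the robot and the scene stay as the last script left them, time stands still between calls to the robot, and variables do not carry over. Pictures are saved under pics/ and viewed, at most 12 in all, crops included, and the job is handed in when it is done.

```bash
ls; mkdir -p pics; python3 - <<'E'
from rig import *
import cv2,numpy as np
ims=[]
for n in ("top","side"):
    p,d=camera(n); cv2.imwrite(f"pics/{n}0.png",p[:,:,::-1]); np.savez(f"{n}0.npz",p=p,d=d)
    c=camera_params(n); print(n,c["K"],c["dist"],c["position"],c["rotation"])
print(camera_params("wrist")); print(sense()["time_s"],sense()["tcp_rot"])
E
```

```text
pics
top [[541.54850304   0.         279.22762401]
 [  0.         541.54850304 212.3797414 ]
 [  0.           0.           1.        ]] [0.06873913 0.         0.         0.         0.        ] [ 4.17761773e-01 -1.76347897e-03  2.08139008e+00] [[-0.00892874 -0.99895982  0.04471644]
 [-0.99992196  0.00931024  0.00833062]
 [-0.00873828 -0.04463857 -0.99896498]]
side [[441.05166225   0.         272.81944142]
 [  0.         441.05166225 204.83858993]
 [  0.           0.           1.        ]] [-0.04243502  0.          0.          0.          0.        ] [-0.0905787   0.83558915  0.80299106] [[-0.80815686 -0.30006512  0.5067972 ]
 [-0.58857038  0.44304554 -0.67623632]
 [-0.02161931 -0.84479084 -0.53465974]]
{'K': array([[342.50648475,   0.        , 287.15704831],
       [  0.        , 342.50648475, 209.394841  ],
       [  0.        ,   0.        ,   1.        ]]), 'dist': array([-0.07535398,  0.        ,  0.        ,  0.        ,  0.        ]), 'tool_from_camera': array([[ 1.29327454e-03, -9.48705717e-01, -3.16157857e-01,
         8.19340807e-02],
       [ 9.99998989e-01,  1.41379665e-03, -1.51834683e-04,
         4.62325978e-04],
       [ 5.91029349e-04, -3.16157341e-01,  9.48706586e-01,
        -1.17654462e-01],
       [ 0.00000000e+00,  0.00000000e+00,  0.00000000e+00,
         1.00000000e+00]])}
0.1 [[ 8.99644970e-01  4.36621515e-01 -7.61545922e-04]
 [ 4.36622179e-01 -8.99643661e-01  1.53465230e-03]
 [-1.50577488e-05 -1.71315006e-03 -9.99998532e-01]]
```

View pics/top0.png

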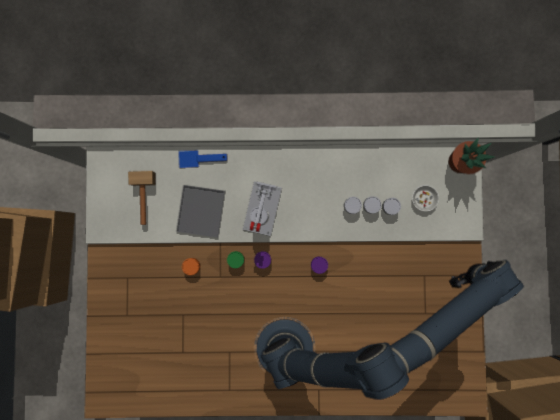

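View pics/side0.png

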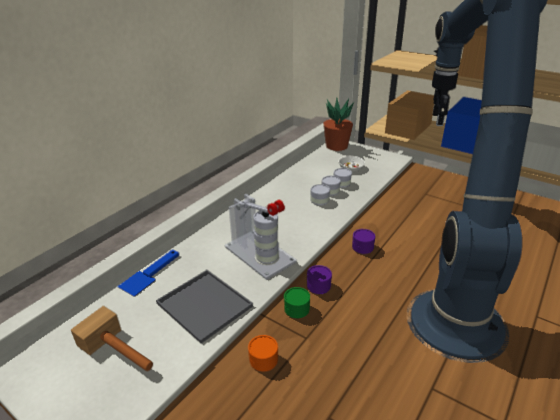

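```bash
cat > h.py <<'E'
from rig import *
import cv2,numpy as np
from scipy.spatial.transform import Rotation as R
def cam(n,s=None):
    c=camera_params(n)
    if n!="wrist": return c["K"],c["dist"],c["position"],c["rotation"]
    s=s or sense(); T=c["tool_from_camera"]
    return c["K"],c["dist"],s["position"]+s["tcp_rot"]@T[:3,3],s["tcp_rot"]@T[:3,:3]
def rays(C,uv):
    q=cv2.undistortPoints(np.float64(uv).reshape(-1,1,2),C[0],C[1]).reshape(-1,2)
    return (C[3]@np.c_[q,np.ones(len(q))].T).T
def onplane(C,uv,z):
    r=rays(C,uv); return C[2]+r*((z-C[2][2])/r[:,2:])
def tri(C1,u1,C2,u2):
    a=rays(C1,[u1])[0];b=rays(C2,[u2])[0]
    t=np.linalg.lstsq(np.c_[a,-b],C2[2]-C1[2],rcond=None)[0]
    p,q=C1[2]+a*t[0],C2[2]+b*t[1]; return (p+q)/2,np.linalg.norm(p-q)
def blob(m):
    n,l,s,c=cv2.connectedComponentsWithStats(m.astype(np.uint8))
    return [(s[i,4],c[i],l==i) for i in np.argsort(-s[1:,4])+1]
def red(p):
    h=cv2.cvtColor(p,cv2.COLOR_RGB2HSV); return ((h[...,0]<6)|(h[...,0]>174))&(h[...,1]>180)&(h[...,2]>70)
def down(yaw): # tool z down, tool y along direction yaw+90deg (stand y)
    c,s=np.cos(yaw),np.sin(yaw); return np.array([[c,s,0],[s,-c,0],[0,0,-1.]])
E
python3 - <<'E'
from h import *
u={}
for n in("top","side"):
    p=np.load(n+"0.npz")["p"]
    for b in blob(red(p))[:5]: print(n,b[0],b[1])
p=np.load("top0.npz")["p"];C=cam("top")
h=cv2.cvtColor(p,cv2.COLOR_RGB2HSV)
m=(h[...,2]<90)&(h[...,2]>40)&(h[...,1]<50); m[:175]=0;m[242:]=0;m[:,:160]=0;m[:,235:]=0
b=blob(m)[0]; cn=cv2.findContours(b[2].astype(np.uint8),0,2)[0][0]; r=cv2.minAreaRect(cn); print("tray",r); print(onplane(C,[r[0]],.03),onplane(C,cv2.boxPoints(r),.03))
print(p[205:212,240:290:4].tolist()[0])
g=h[...,2].astype(int); m=(g<205)&(h[...,1]<60); m[:178]=0;m[240:]=0;m[:,:238]=0;m[:,290:]=0
b=blob(m)[0]; cn=cv2.findContours(b[2].astype(np.uint8),0,2)[0][0]; r=cv2.minAreaRect(cn); print("stand",b[0],r); print(onplane(C,[r[0]],.03),onplane(C,cv2.boxPoints(r),.03))
big=cv2.resize(p[170:245,150:300],None,fx=5,fy=5,interpolation=2); cv2.imwrite("pics/c1.png",big[:,:,::-1])
E
```

```text
top 13 [257.76923077 226.76923077]
top 12 [251.75       225.16666667]
side 141 [275.67375887 207.07801418]
tray ((200.21810913085938, 211.40267944335938), (41.72972869873047, 47.84813690185547), 8.426969528198242)
[[0.51608775 0.31487705 0.03      ]] [[0.43890101 0.40617751 0.03      ]
 [0.61828808 0.37951829 0.03      ]
 [0.59361005 0.22303614 0.03      ]
 [0.41425952 0.25033327 0.03      ]]
[[150, 149, 140], [152, 150, 141], [131, 130, 128], [124, 124, 126], [125, 126, 127], [147, 148, 152], [125, 124, 127], [125, 124, 127], [124, 124, 127], [124, 124, 126], [147, 146, 137], [149, 148, 139], [149, 149, 139]]
stand 3155 ((263.4999694824219, 208.49998474121094), (60.99999237060547, 50.99999237060547), 90.0)
[[0.52487721 0.07488052 0.03      ]] [[ 0.64190953  0.17095015  0.03      ]
 [ 0.64004338 -0.02296868  0.03      ]
 [ 0.4084606  -0.02071838  0.03      ]
 [ 0.41021395  0.17224886  0.03      ]]
```

View pics/c1.png

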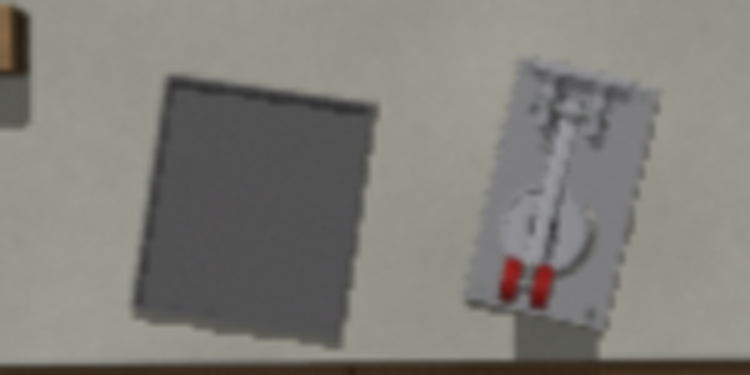

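```bash
python3 - <<'E'
from h import *
C=cam("top")
c=np.array([[520,62],[660,92],[605,330],[465,302]])/5+[150,170]-.4
P=onplane(C,c,.03); print(P)
d=P[0]-P[3]+P[1]-P[2]; yaw=np.arctan2(d[1],d[0]); o=P.mean(0)
print("ctr",o,"yaw",np.degrees(yaw),np.linalg.norm(P[0]-P[3]),np.linalg.norm(P[0]-P[1]))
g,e=tri(C,[254.8,226],cam("side"),[275.7,207.1]); print("grip",g,e)
X=R.from_euler('z',yaw).as_matrix(); print("grip rel centre",X.T@(g-o))
v=g.copy(); v[:2]+=X[:2,0]*.05; v[2]=.42
for a in (yaw,yaw+np.pi): print(inverse_kinematics(v,down(a)))
O=down(yaw+np.pi)
movep(v,O); s=sense(); print(s["time_s"],s["position"],v)
p,dd=camera("wrist"); np.savez("w1.npz",p=p,d=dd,pos=s["position"],rot=s["tcp_rot"]); cv2.imwrite("pics/w1.png",p[:,:,::-1])
E
```

```text
[[0.62609885 0.11173754 0.03      ]
 [0.60220849 0.00550342 0.03      ]
 [0.42192692 0.04878156 0.03      ]
 [0.4440851  0.15465552 0.03      ]]
ctr [0.52357984 0.08016951 0.03      ] yaw -13.382817340651886 0.18700523222262852 0.10888726899288134
grip [0.45446744 0.09794037 0.21595936] 0.0014912106767241975
grip rel centre [-0.07134885  0.00129181  0.18595936]
[ 0.35293963  0.14359736 -0.68211924  1.64025129  0.09183721  1.39031802
 -2.1450225 ]
[ 0.57870456  0.19229279 -0.96431273  1.63083892  0.15996211  1.40236773
  0.93331495]
2.725 [0.50348346 0.08516517 0.41964482] [0.50310971 0.08636756 0.42      ]
```

View pics/w1.png

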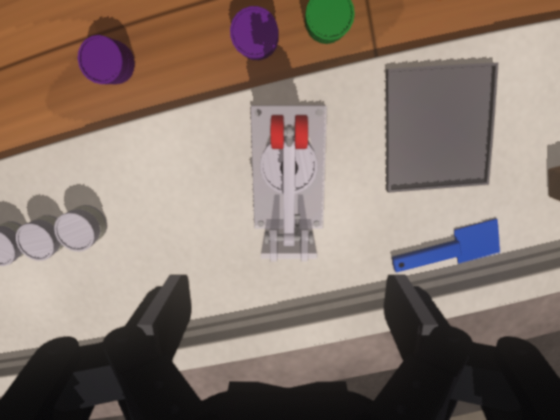

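```bash
python3 - <<'E'
from h import *
w=np.load("w1.npz"); p=w["p"]; C=cam("wrist",dict(position=w["pos"],tcp_rot=w["rot"]))
bs=[b for b in blob(red(p)) if b[1][1]<160 and b[0]>50]
for b in bs: 
    r=cv2.minAreaRect(cv2.findContours(b[2].astype(np.uint8),0,2)[0][0]); print(b[0],b[1],r, np.median(w["d"][b[2]]))
u=np.mean([b[1] for b in bs[:2]],0); xs=[cv2.boundingRect(b[2].astype(np.uint8)) for b in bs[:2]]; print(xs)
g=onplane(C,[u],.213)[0]; print("grip",g)
a,b2=[onplane(C,[b[1]],.213)[0] for b in bs[:2]]; d=a-b2; print("disc dir deg",np.degrees(np.arctan2(d[1],d[0])))
# base plate edges
h=cv2.cvtColor(p,cv2.COLOR_RGB2HSV); g_=cv2.cvtColor(p,cv2.COLOR_RGB2GRAY).astype(float)
G=cv2.Sobel(cv2.GaussianBlur(g_,(0,0),1),cv2.CV_64F,1,0)
L=[];Rr=[]
for v in range(125,215,3):
    L.append([235+np.argmin(G[v,235:270]),v]); Rr.append([310+np.argmax(G[v,310:340]),v])
for e in(L,Rr):
    P=onplane(C,e,.03); q=cv2.fitLine(P[:,:2].astype(np.float32),cv2.DIST_HUBER,0,.01,.01).ravel(); print("edge",np.degrees(np.arctan(q[1]/q[0])),q[2:])
G=cv2.Sobel(cv2.GaussianBlur(g_,(0,0),1),cv2.CV_64F,0,1)
F=[[c,95+np.argmin(G[95:118,c])] for c in list(range(290,322,3))]; print([f[1] for f in F])
P=onplane(C,F,.03); print("front",P.mean(0), P[:3])
# tray interior
m=(h[...,2]<125)&(h[...,1]<70); m[:,:375]=0;m[:50]=0;m[205:]=0;m[:,510:]=0
t=blob(m)[0]; r=cv2.minAreaRect(cv2.findContours(t[2].astype(np.uint8),0,2)[0][0]); B=onplane(C,cv2.boxPoints(r),.03); print("tray",r,B.mean(0),B)
E
```

```text
181 [276.50828729 135.66298343] ((276.5, 136.0), (20.0, 9.0), 90.0) 0.3039835
171 [300.80116959 135.85964912] ((300.5, 135.5), (19.0, 9.0), 90.0) 0.30423015
[(272, 126, 10, 21), (296, 126, 10, 20)]
grip [0.45996527 0.09728772 0.213     ]
disc dir deg -103.88985077226454
edge -20.6616 [0.5272764  0.02650852]
edge -2.0064158 [0.5517535  0.12409396]
[np.int64(97), np.int64(115), np.int64(115), np.int64(114), np.int64(114), np.int64(114), np.int64(101), np.int64(101), np.int64(101), np.int64(101), np.int64(100)]
front [0.44488186 0.12571147 0.03      ] [[0.42697659 0.10795645 0.03      ]
 [0.45225459 0.10640938 0.03      ]
 [0.45325321 0.11060553 0.03      ]]
tray ((440.9795227050781, 124.85650634765625), (130.95225524902344, 111.55377197265625), 89.2838363647461) [0.51940655 0.31732118 0.03      ] [[0.40817167 0.24719494 0.03      ]
 [0.43895252 0.40579415 0.03      ]
 [0.63467684 0.39588061 0.03      ]
 [0.59582518 0.22041501 0.03      ]]
```

```bash
python3 - <<'E'
from h import *
w=np.load("w1.npz"); p=w["p"]; C=cam("wrist",dict(position=w["pos"],tcp_rot=w["rot"]))
i=p.astype(int); m=(i[...,0]-i[...,1]>50)&(i[...,0]-i[...,2]>50); m[:100]=0;m[160:]=0;m[:,:260]=0;m[:,320:]=0
bs=[b for b in blob(m) if b[0]>20]
for b in bs: print(b[0],b[1],cv2.boundingRect(b[2].astype(np.uint8)))
print(p[200,240:340:3].tolist())
cv2.imwrite("pics/w1c.png",cv2.resize(p[90:265,235:340],None,fx=3.4,fy=3.4,interpolation=2)[:,:,::-1])
E
```

```text
430 [276.6744186  132.33488372] (270, 116, 14, 33)
413 [300.97578692 132.25181598] (295, 116, 13, 33)
[[208, 196, 183], [209, 197, 184], [209, 197, 184], [207, 195, 183], [186, 174, 164], [173, 162, 163], [175, 165, 166], [175, 165, 167], [175, 165, 166], [174, 164, 165], [175, 165, 166], [157, 148, 150], [134, 126, 129], [154, 144, 146], [178, 167, 168], [193, 182, 187], [196, 184, 190], [199, 188, 193], [184, 174, 177], [158, 149, 151], [134, 126, 129], [152, 142, 144], [178, 167, 168], [179, 168, 168], [179, 168, 168], [179, 167, 169], [179, 168, 169], [183, 171, 171], [202, 189, 181], [215, 202, 190], [215, 203, 190], [215, 203, 190], [216, 203, 190], [214, 201, 189]]
```

View pics/w1c.png

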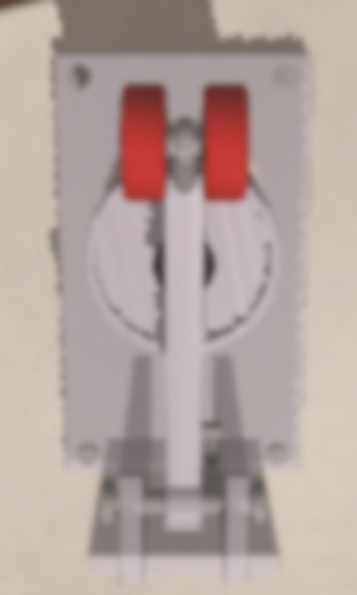

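```bash
python3 - <<'E'
from h import *
w=np.load("w1.npz"); p=w["p"]; C=cam("wrist",dict(position=w["pos"],tcp_rot=w["rot"]))
c=np.array([[58,55],[305,55],[297,465],[67,465]])/3.4+[234.6,89.6]
P=onplane(C,c,.03); d=P[3]-P[0]+P[2]-P[1]; yaw=np.arctan2(d[1],d[0]); print(P,P.mean(0),np.degrees(yaw),np.linalg.norm(P[0]-P[3]),np.linalg.norm(P[0]-P[1]))
X=R.from_euler('z',yaw).as_matrix()
g=onplane(C,[[288.85,132.3]],.213)[0]; print("grip",g,"rel ctr",X.T@(g-P.mean(0)))
t=onplane(C,np.array([[183,265]])/3.4+[234.6,89.6],.1675-.0025)[0]; print("tin",t,X.T@(t-g))
h=onplane(C,np.array([[183,507]])/3.4+[234.6,89.6],.1645)[0]; print("hinge",h,X.T@(h-g))
i=p.astype(int);m=(i[...,0]-i[...,1]>50)&(i[...,0]-i[...,2]>50);m[:100]=0;m[160:]=0;m[:,:260]=0;m[:,320:]=0
print("grip d",C[2]+rays(C,[[288.85,132.3]])[0]*np.median(w["d"][m]))
c=np.array([[387,66],[495,62],[488,184],[388,190]]); T=onplane(C,c,.032); print("tray",T,T.mean(0))
E
```

```text
[[0.4258978  0.05193525 0.03      ]
 [0.45000219 0.1528781  0.03      ]
 [0.62990112 0.11217694 0.03      ]
 [0.60490823 0.00764777 0.03      ]] [0.52767733 0.08115951 0.03      ] -13.32208081618926 0.1844074750176907 0.10378092897175394
grip [0.4568995  0.09820314 0.213     ] rel ctr [-0.07280048  0.00027602  0.183     ]
tin [0.49874854 0.08804027 0.165     ] [ 0.04306466 -0.00024634 -0.048     ]
hinge [0.58173285 0.06831924 0.1645    ] [ 0.12836009 -0.00031504 -0.0485    ]
grip d [0.45554628 0.09845103 0.22683742]
tray [[0.41672279 0.24894139 0.032     ]
 [0.44310969 0.40282989 0.032     ]
 [0.62100482 0.37966151 0.032     ]
 [0.59423941 0.22318497 0.032     ]] [0.51876918 0.31365444 0.032     ]
```

```bash
cat >> h.py <<'E'
YAW=np.radians(-13.35); S=np.array([.4984,.0881,.020]); X=R.from_euler('z',YAW).as_matrix(); O=down(YAW+np.pi)
W=lambda x,y,z: S+X@np.array([x,y,z])/1000
pin=lambda q: W(85-135.7*np.cos(q+.365),0,144.5+135.7*np.sin(q+.365))
TR=np.array([.518,.315,.020])
def st():
    s=sense(); print("t%.2f"%s["time_s"],s["position"].round(4),"F",s["wrist_force"].round(2),"gap %.4f f %.1f"%(s["finger_gap"],s["gripper_force"])); return s
E
python3 - <<'E'
from h import *
print(pin(0))
for q in np.linspace(-.53,1.59,7):
    print(q,inverse_kinematics(pin(q)+[0,0,.004],O))
print(inverse_kinematics(W(0,0,128),O),inverse_kinematics(TR+[0,0,.035],O))
command_gripper(.058,40)
g=pin(0); movep(g+[0,0,.06],O); st()
move_l(g+[0,0,.004],O,feed=.1,until_force=6); st()
p,_=camera("wrist"); cv2.imwrite("pics/w2.png",p[:,:,::-1])
E
```

```text
[0.45776787 0.09774248 0.21293802]
-0.53 [ 0.42049276  0.39882717 -0.88201946  2.09982688  0.42020986  0.82552699
  0.62241949]
-0.1766666666666667 [ 0.47773586  0.3260636  -0.92862749  2.05136331  0.3290015   0.91720324
  0.70836772]
0.17666666666666664 [ 0.51053486  0.28904635 -0.94020854  1.96920612  0.27426835  1.0160113
  0.78128586]
0.53 [ 0.51770763  0.29984398 -0.93358894  1.8657496   0.26844317  1.10865233
  0.82183817]
0.8833333333333333 [ 0.50513417  0.3516094  -0.9211887   1.75423094  0.30049115  1.18523753
  0.8363758 ]
1.2366666666666666 [ 0.48222963  0.42927288 -0.90926231  1.64721651  0.35456418  1.24045923
  0.83783281]
1.59 [ 0.45696225  0.51793051 -0.89903072  1.55627635  0.4176621   1.27084186
  0.83470803]
[ 0.40076994  0.45422889 -0.82982371  2.00445148  0.43814196  0.86801814
  0.66810033] [-0.09275387  0.72194274 -0.73862703  1.83185228  0.63888411  0.84225898
  0.18626142]
t3.83 [0.4591 0.098  0.2742] F [-0.27  0.74 -0.18] gap 0.0581 f 0.0
t4.54 [0.4584 0.0981 0.2175] F [0.64 0.39 0.23] gap 0.0578 f 0.0
```

View pics/w2.png

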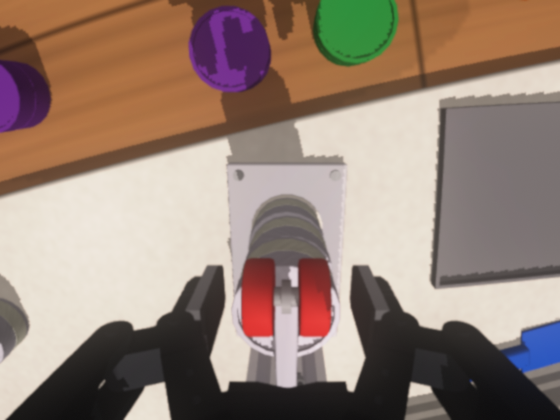

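```bash
cat >> h.py <<'E'
def follow(base,q0,qs,feed):
    for k,q in enumerate(qs):
        move_l(base+pin(q)-pin(q0),None,feed=feed)
        s=sense()
        if k%4==0 or q==qs[-1]: print("%.2f"%q,end=" "); st()
        if np.linalg.norm(s["wrist_force"])>25 or s["finger_gap"]<.03: print("abort",q); st(); break
E
python3 - <<'E'
from h import *
command_gripper(.02,45); s=st()
b=pin(0)+[0,0,.004]
follow(b,0,np.arange(.1,1.55,.1),.12)
p,_=camera("side"); cv2.imwrite("pics/s2.png",p[100:310,150:400,::-1].repeat(2,0).repeat(2,1))
E
```

```text
t4.92 [0.4581 0.0977 0.2175] F [-0.65 -0.49  3.6 ] gap 0.0330 f 48.1
0.10 t5.19 [0.4629 0.0964 0.2291] F [-0.02  0.83 -3.63] gap 0.0330 f 47.4
0.50 t6.26 [0.4952 0.0888 0.2721] F [-5.6   0.07  1.58] gap 0.0336 f 48.2
0.90 t7.33 [0.543  0.0774 0.2993] F [-4.08 -0.53  6.06] gap 0.0336 f 48.6
1.30 t8.39 [0.5948 0.0649 0.3045] F [ 0.58 -2.59  6.75] gap 0.0333 f 48.6
1.50 t8.93 [0.621  0.0586 0.299 ] F [ 2.82 -3.81  5.67] gap 0.0334 f 48.5
```

View pics/s2.png

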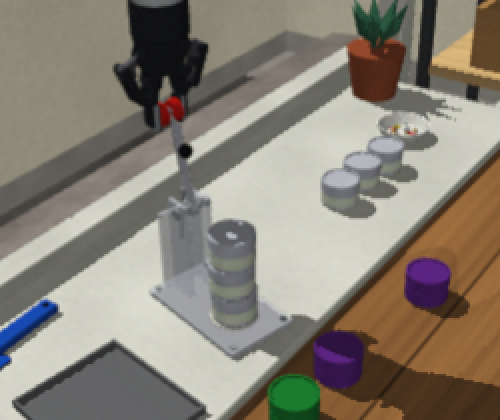

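```bash
python3 - <<'E'
from h import *
b=pin(0)+[0,0,.004]
follow(b,0,[1.57],.05)
command_gripper(.06); u=sense()["position"]; move_l(u+[0,0,.06]); st()
command_gripper(.085)
movep(W(0,0,300),O); s=st()
p,d=camera("wrist"); np.savez("w3.npz",p=p,d=d,pos=s["position"],rot=s["tcp_rot"]); cv2.imwrite("pics/w3.png",p[:,:,::-1])
C=cam("wrist",s); q=W(0,0,147.5)
import cv2 as c
print(c.projectPoints(q.reshape(1,3),c.Rodrigues(C[3].T)[0],-C[3].T@C[2],C[0],C[1])[0])
E
```

```text
1.57 t9.32 [0.6298 0.0565 0.2958] F [ 2.98 -3.08  5.11] gap 0.0334 f 48.5
t10.23 [0.6273 0.0577 0.3541] F [ 0.25 -0.58 -0.1 ] gap 0.0596 f 0.0
t11.22 [0.4984 0.0879 0.3204] F [0.37 0.2  0.35] gap 0.0848 f 0.0
[[[287.1426542  198.01777754]]]
```

View pics/w3.png

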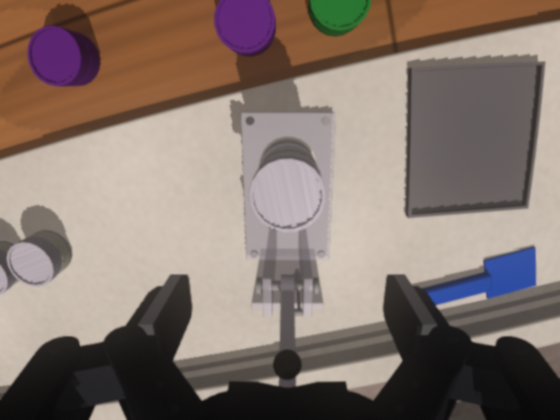

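```bash
python3 - <<'E'
from h import *
move_l(W(-2,0,160),O,feed=.2)
print(move_l(W(-2,0,131),O,feed=.06,until_force=8)); st()
command_gripper(.055,35); a=st()
move_l(a["position"]+[0,0,.012],feed=.04); s=st()
p,_=camera("side"); move_l(a["position"]+[0,0,.07],feed=.1); s=st()
p,_=camera("side"); cv2.imwrite("pics/s3.png",p[100:310,150:400,::-1].repeat(2,0).repeat(2,1))
E
```

```text
False
t12.75 [0.4964 0.0887 0.1509] F [ 0.68  0.52 -0.48] gap 0.0852 f 0.0
t13.08 [0.4968 0.0885 0.1516] F [-1.81 -1.43  5.32] gap 0.0633 f 38.4
t13.55 [0.4967 0.0884 0.1636] F [-0.41  0.05 -1.73] gap 0.0637 f 38.9
t14.33 [0.4964 0.0882 0.2212] F [-0.64  0.23 -2.43] gap 0.0637 f 38.9
```

View pics/s3.png

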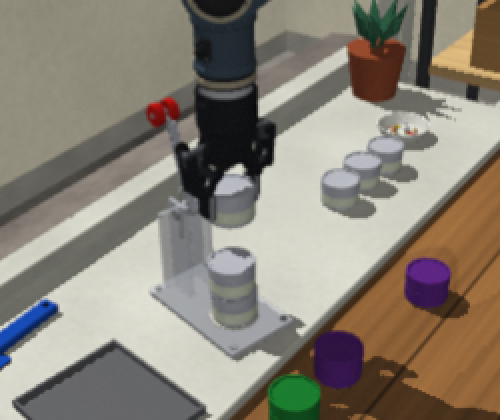

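```bash
python3 - <<'E'
from h import *
h=sense()["position"]; 
move_l([TR[0],TR[1],h[2]],O,feed=.2)
move_l([TR[0],TR[1],.072],O,feed=.15); sleep(.2)
print(move_l([TR[0],TR[1],.051],O,feed=.025,until_force=4)); s=st()
command_gripper(.085); sleep(.2); st()
move_l(s["position"]+[0,0,.12],feed=.12); st()
p,_=camera("side"); cv2.imwrite("pics/s4.png",p[100:380,60:400,::-1].repeat(2,0).repeat(2,1))
E
```

```text
True
t17.65 [0.5178 0.3147 0.0555] F [ 0.28 -0.77  4.23] gap 0.0636 f 39.3
t18.20 [0.5173 0.314  0.0547] F [ 0.17 -0.9   0.03] gap 0.0849 f 0.0
t19.36 [0.5175 0.3142 0.1746] F [-0.17 -1.15 -0.53] gap 0.0852 f 0.0
```

View pics/s4.png

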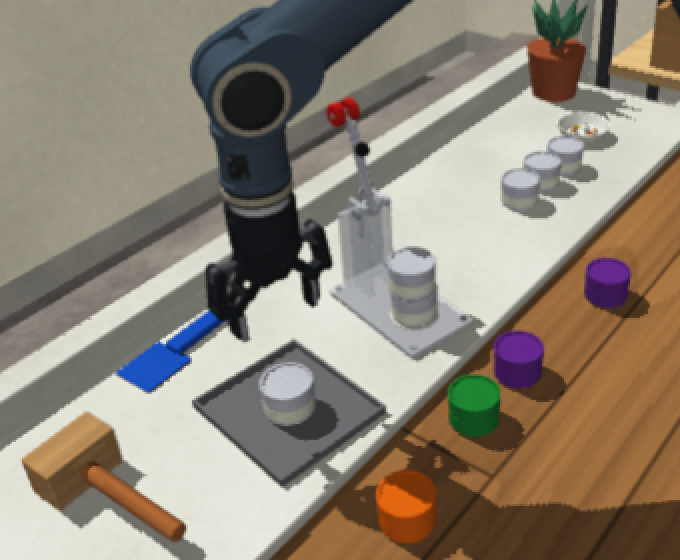

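```bash
python3 - <<'E'
from h import *
off=np.array([0,0,.004]); g=pin(1.59)+off
command_gripper(.06,45)
u=sense()["position"]; move_l([u[0],u[1],.37],O,feed=.25)
movep(g+[0,0,.06],O); st()
print(move_l(g,O,feed=.08,until_force=8)); st()
command_gripper(.02,45); st()
follow(g,1.59,np.arange(1.5,-.35,-.1),.08)
p,_=camera("side"); cv2.imwrite("pics/s5.png",p[100:310,150:400,::-1].repeat(2,0).repeat(2,1))
E
```

```text
t21.80 [0.6299 0.0592 0.3544] F [ 0.61 -1.15 -0.48] gap 0.0597 f 0.0
False
t22.70 [0.6309 0.0569 0.2948] F [-0.5  -0.1   0.68] gap 0.0602 f 0.0
t23.04 [0.6307 0.0563 0.2951] F [-1.25 -1.54  4.68] gap 0.0336 f 45.2
1.50 t23.34 [0.6199 0.0589 0.2991] F [ 1.93 -2.54  2.55] gap 0.0333 f 45.4
1.10 t24.61 [0.5664 0.0718 0.3041] F [-2.56 -1.96  8.02] gap 0.0337 f 46.0
0.70 t25.88 [0.5144 0.0842 0.2863] F [-5.14 -2.44  3.99] gap 0.0335 f 45.4
0.30 t27.14 [0.4769 0.0932 0.2522] F [-6.13 -1.02  1.44] gap 0.0339 f 45.4
-0.10 t28.41 [0.4539 0.0987 0.2045] F [-6.64 -0.51 -1.02] gap 0.0332 f 45.2
-0.30 t29.04 [0.4496 0.0997 0.1779] F [-4.91  0.14 -1.95] gap 0.0340 f 45.2
```

View pics/s5.png

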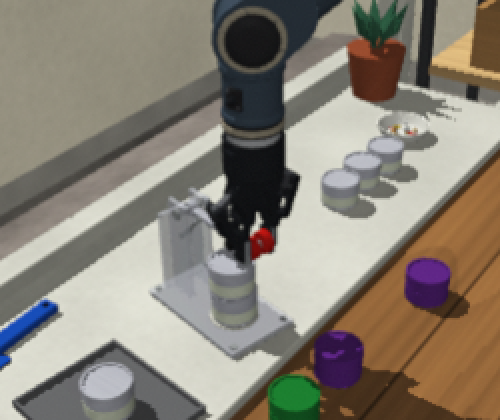

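```bash
python3 - <<'E'
from h import *
g=pin(1.59)+[0,0,.004]
for q in np.r_[-.36,-.42,-.46:-.62:-.02]:
    move_l(g+pin(q)-pin(1.59),None,feed=.04); sleep(.1); print("%.2f"%q,end=" "); s=st()
    if q<-.45 and s["wrist_force"][2]>5: break
E
```

```text
-0.36 t29.54 [0.4494 0.0998 0.1697] F [-4.76 -0.56 -2.91] gap 0.0335 f 45.3
-0.42 t29.99 [0.4496 0.0997 0.1614] F [-4.84  0.62 -3.06] gap 0.0334 f 45.2
-0.46 t30.38 [0.45   0.0996 0.1559] F [-3.29 -0.64 -2.41] gap 0.0333 f 45.3
-0.48 t30.73 [0.4503 0.0996 0.153 ] F [-2.46 -0.19 -3.07] gap 0.0336 f 45.3
-0.50 t31.07 [0.4506 0.0995 0.1503] F [-0.1  -0.73 -2.24] gap 0.0334 f 45.3
-0.52 t31.43 [0.451  0.0994 0.1476] F [-0.66 -1.04 -2.93] gap 0.0337 f 45.3
-0.54 t31.77 [0.4513 0.0994 0.1455] F [-2.86 -2.95  5.66] gap 0.0338 f 46.4
```

Contact: Fz flipped from -3 N to +5.7 N at q = -0.54, so the pad now rests on the tins. Next: release and retreat.

```bash
python3 - <<'E'
from h import *
command_gripper(.06); s=st()
move_l(s["position"]+[0,0,.04],feed=.06); move_l(s["position"]+[0,0,.2],feed=.2); s=sense()
p,_=camera("wrist"); i=p.astype(int); m=(i[...,0]-i[...,1]>50)&(i[...,0]-i[...,2]>50); m[:,:260]=0;m[:,320:]=0;m[:60]=0
C=cam("wrist",s); print(cv2.projectPoints(pin(-.53).reshape(1,3),cv2.Rodrigues(C[3].T)[0],-C[3].T@C[2],C[0],C[1])[0],[(b[0],b[1]) for b in blob(m)[:3]])
p,_=camera("side"); cv2.imwrite("pics/s6.png",p[100:380,60:400,::-1].repeat(2,0).repeat(2,1)); st()
E
```

```text
t32.15 [0.4514 0.0996 0.145 ] F [1.19 0.47 0.25] gap 0.0599 f 0.0
[[[287.10296429 184.3802631 ]]] [(np.int32(1516), array([296.76781003,  84.69063325])), (np.int32(414), array([275.64492754, 184.02173913])), (np.int32(411), array([299.21654501, 183.99756691]))]
t34.02 [0.4507 0.0993 0.3436] F [-0.16 -0.03 -0.12] gap 0.0595 f 0.0
```

View pics/s6.png

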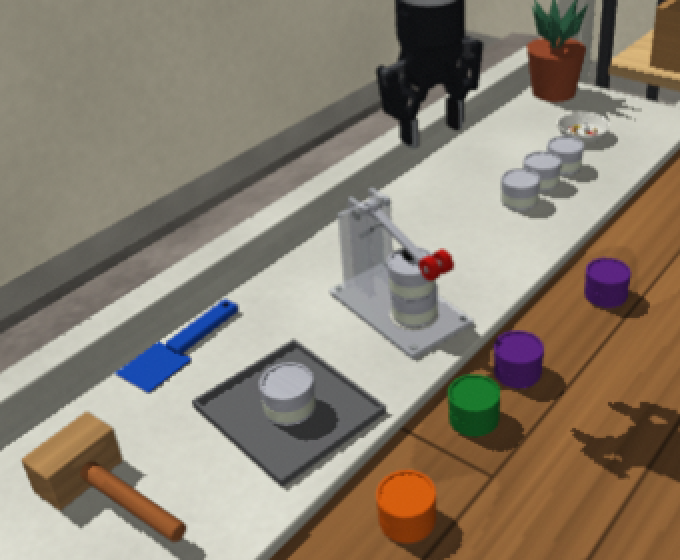

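The arm rests on the two tins, with its grip at the predicted pixel (287, 184). The top tin stands upright in the tray, and nothing else has moved.

```bash
python3 -c "
from rig import *
print(finish_job())"
```

```text
the job is handed in; nothing more can be done
None
```

The job is handed in at about 34 s: the top tin is upright in the grey tray, the hold-down arm was eased down onto the two remaining tins and released, and the last camera view shows nothing else moved (no verdict was returned).

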